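Hang the dial gauge face out against the stop

TASK

Hang the room dial gauge by its eye on the arm of the hook stand with the dial facing outward, away from the post, and slide it home along the arm until its back pushes the stiff stop pad in by about 6 mm (the stop gives only 12 mm: do not drive it to its end). Be gentle: do not knock the gauge over, do not bang or force it against the stand, press the pad with nothing but the hung gauge, and leave the cup, carton and jar alone. Leave the gauge hanging straight, square to the arm, and let go.

Things in the scene. Friction and masses are not known exactly. Their poses are not given: they have to be found in the camera images.
- gauge_center (a point): Centre of the loose white dial gauge (165 mm tall, 0.15-0.3 kg), standing on its foot (40 x by 60 y, 8 mm high; heavy, stable) at any yaw. z up; x points out of the marked dial face; y along its width. Upright plate 10 mm thick (x), 76 wide (y), top 34.5 mm above this point. Dial bezel 68 mm across, 8 mm proud of the front, centre 34.5 mm below this point. Back flat.
- gauge_eye (a point): Middle of the upper edge of the gauge's eye, a rectangular hole through the plate above the dial, 24 mm wide (y) and 20 mm high; this point is 24.5 mm above the gauge's centre. Axes as the gauge's. When hung, this edge rests on the arm's top.
- gauge_tab (a point): Middle of the grip tab above the plate: 40 mm wide (y), 10 mm thick (x), its top 20.5 mm above this point and its foot 27.5 mm below; this point is 62 mm above the gauge's centre. Pinch the tab here across its thickness from above. Axes as the gauge's.
- stand: Fixed steel hook stand; origin at counter level under the post's axis, z up, x outward along the arm. Base 110 mm wide (y), 12 high, x = -45 to 105. Post 18 by 24, top at 160. A level arm, 16 mm wide, 8 high (top at z = 160), runs out to x = 130; its last 8 mm is a lip 6 mm higher than the arm (z = 166). An adjustable stop with a rubber pad sits further in on the arm.
- hook_tip (a point): Outer end of the stand's arm (outside of the lip), mid-width, level with the arm's top, 160 mm above the counter, 130 mm out from the post's axis; axes as the stand's.
- pad (a joint): How far the stop pad is pushed in towards the post, m: 0 untouched, 0.012 its end; stays where pushed. Moves at about 5 N, plus 0.4 N per mm (7.4 N at 6 mm), plus the gauge's friction on the arm. Pad 46 mm wide, 20 high (z = 146 to 166), astride the arm, facing outward. Its untouched face is anywhere from x = 50 to 80 mm out from the post's axis: not reported, find it by touch.
- cup: Bystander: open paper cup, 56 mm across, 75 mm tall, standing between the gauge and the stand; origin under its middle.
- carton: Bystander: small upright carton 50 by 45 by 90 mm beyond the work area; origin under its middle.
- jar: Bystander: round jar 60 mm across, 70 mm tall, beyond the work area; origin under its middle.
Not all that is in view belongs to the job. Of the things shaped like the part that bears gauge_center, the white one is meant. Leave any turquoise look-alike of the stand alone.

How it is judged:
By the outcome, as a careful person would: the job done as asked, in the order asked, and still so for the second after the job is handed in, with the robot touching nothing.
It also fails if it takes over 56 s, if anything falls off the work surface, if the arm or the gripper's body presses on something with over 40 N, if the wrist force passes 120 N, or if a joint passes its speed limit or range.

ROBOT

A 6-joint arm with a two-finger parallel gripper is mounted at the origin on the work surface. World frame = base frame: x ahead of the robot, y to its left, z up, the work surface at z = 0. Lengths are in mm, angles in rad, forces in N, time in s.
With the tool pointing down it reaches from about 300 to 950 mm from the base axis. Payload 3.1 kg.
Tool frame: the origin (TCP) lies at the very end of the fingers, on their centre line; the grasp point (between the pads) lies 19 mm behind it (r.grip_depth is the z of the grasp point in the tool frame, in mm); z points along the fingers, y is the direction in which the jaws open and shut (so a half turn about z gives the same grasp; the last joint's range is limited). The gripper opens to 85 mm and grips with 20 to 120 N. Pads are 22 mm wide; open, the fingers measure 114 mm over their backs; the gripper's body (76 mm by 85 mm) begins 54 mm behind the grasp point. The pads swing forward as they close: fully open they stand 13 mm farther back than shut.
Start: joints at [1.28, 0.308, 1.634, -0, 1.2, -0.07], TCP at [136.907, 609.827, 231.272] pointing down, gripper open.
Joint ranges: [-3.06, 3.06], [-0.79, 1.96], [0.05, 2.63], [-1.19, 4.34], [0.05, 2.64], [-2.94, 2.94]. Speed limits (rad/s): [2.79, 2.79, 3.14, 3.14, 3.14, 3.14].

INTERFACE

Orientations are given as a unit quaternion [x, y, z, w].
In Python, from cell import r gives the robot as it stands.
- The arm moves only by the tool drive_tool, never from a script. Its argument "commands" is one flat list of numbers, 7 for each row, row after row: the closure in counts, from 0 (fully open) to 255 (shut), then the shift along the tool's x, y, z each as a share of 10 cm, from -1 to 1, then the turn, a rotation vector about the tool's x, y, z each as a share of 90 degrees, from -1 to 1. A call has exactly 8 rows; each row is the pose to reach, as a shift and turn from the pose measured when the call began, along the tool's axes at that moment; what a row does not reach only later rows make up. A row lasts 1/12 s, in which the tool goes at most 41.7 mm and 7.16 degrees, less where a joint would pass 70% of its speed; a pose out of reach is approached as far as the arm can. A call with a number of a shift or a turn outside -1 to 1 is refused whole. A call with a gripper value outside its range is refused whole. The fingers move at their own pace and stop on an object; "force" is the grip in N (left out, the last holds). Time passes only in rows, so rows that repeat a pose let the fingers close, or fill a call up. It gives the time, the measured TCP pose, the force and the opening at its end, in the units of the state.
- r.observe(): the state, without advancing time (a new reading comes with each control period).
- r.read_camera(name): name is "scene" or "top"; returns the picture (420x560x3 uint8, red, green, blue); there is no depth.
- r.camera_info(name): a dict with "camera_matrix" (3x3 intrinsics, pixels), "dist_coeffs" ([k1, k2, p1, p2, k3] as OpenCV has them; the pictures are not rectified), "T" (4x4, takes a point from camera to world coordinates). Camera axes: x right, y down, z forward; pixel columns grow to the right and rows downward; lengths in mm; the calibration is good to about 2 mm. A picture is of the moment at which its call begins. camera_info takes no time and is no camera call.
- r.sign_off(): hands the job in, once; it reports no verdict.
The state is a dict: "clock": time; "joint_pos": joint angles; "joint_velocities": joint speeds; "joint_efforts": joint torques, N m; "ee_pos": TCP position; "eef_rot": TCP orientation; "ft_force": force on the tool from outside, world axes, zero at the start; "wrist_torque": the same for the moment, N m; "width": finger opening in mm.
Only numpy, scipy, OpenCV 4.12 (cv2) and the standard library are available. Lean on these libraries where they do the work, as an engineer would, in place of code of your own. Each camera call takes 0.05 s, during which the arm holds its last target. There are 200 camera calls.

## Working session

There is one attempt and no reset: what is moved stays moved. The work goes in short steps, Python scripts to look and compute and a tool call to move; the robot and the scene stay as the last step left them, time stands still between calls to the robot, and variables do not carry over. Pictures are saved under pics/ and viewed, about 8 in all and at most 12, crops included, and the job is handed in when it is done.

Besides the shell and the picture viewer there is one more tool, called after "Call:" as name(argument=value, ...) on one line, values as JSON. drive_tool: Moves the arm, as the interface text tells. Shift numbers are shares of 10 cm and turn numbers shares of 90 degrees, none past 1 either way. Its arguments: {"type":"object","properties":{"commands":{"type":"array"},"force":{"type":"number"}},"required":["commands"]}

```bash
mkdir -p pics; ls; python3 - <<'E'
from cell import r
import cv2,numpy as np
for n in("scene","top"):
    im=r.read_camera(n); cv2.imwrite(f"pics/{n}0.png",im[:,:,::-1])
    i=r.camera_info(n); print(n,np.round(i["camera_matrix"],1).tolist(),np.round(i["dist_coeffs"],4),np.round(i["T"],3).tolist())
print(r.observe(), r.grip_depth)
E
```

```text
pics
scene [[435.0, 0.0, 271.2], [0.0, 435.0, 217.0], [0.0, 0.0, 1.0]] [0.0481 0.     0.     0.     0.    ] [[0.733, 0.468, -0.494, 1112.092], [0.68, -0.485, 0.549, -653.003], [0.017, -0.739, -0.674, 836.837], [0.0, 0.0, 0.0, 1.0]]
top [[546.1, 0.0, 280.0], [0.0, 546.1, 202.7], [0.0, 0.0, 1.0]] [-0.03  0.    0.    0.    0.  ] [[0.016, -0.98, 0.196, 282.737], [-1.0, -0.018, -0.007, -59.017], [0.01, -0.196, -0.981, 1460.525], [0.0, 0.0, 0.0, 1.0]]
{'clock': 0.1, 'joint_pos': array([ 1.28032255e+00,  3.08918231e-01,  1.63505498e+00,  8.87257325e-06,
        1.19973067e+00, -6.97039730e-02]), 'joint_velocities': array([-0.00087278, -0.00092896, -0.00097799,  0.00020883,  0.00022544,
       -0.00214406]), 'joint_efforts': array([-1.09861539e-03, -4.16401756e+01, -2.77645165e+01, -1.33006642e-04,
        3.96027506e-03,  2.35451743e-06]), 'ee_pos': array([136.67363962, 609.10265245, 230.16378405]), 'eef_rot': array([ 1.10162412e-01,  9.93913039e-01, -1.03780493e-03, -1.93144759e-04]), 'ft_force': array([-0.95250935,  0.14806941,  0.61103623]), 'wrist_torque': array([ 0.01596088, -0.03435773,  0.00513638]), 'width': 85.31379900095493} -18.700000000000003
```

View pics/scene0.png

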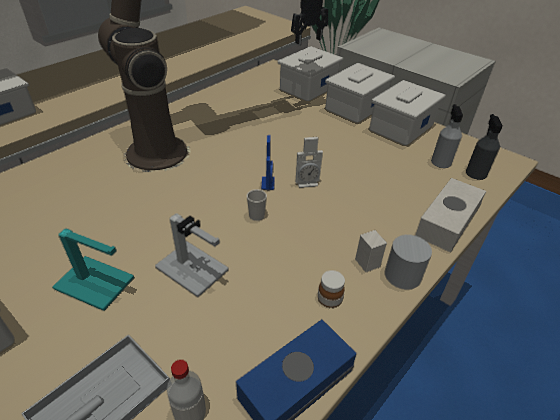

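View pics/top0.png

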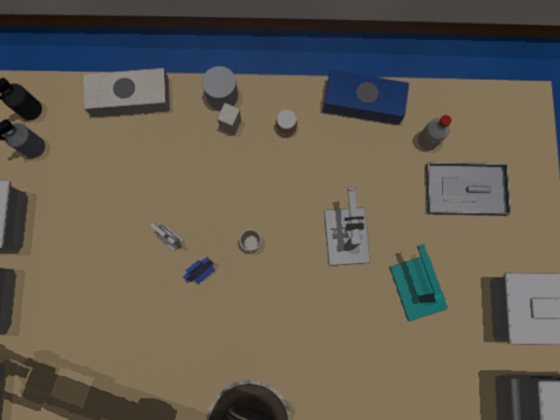

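The gauge-shaped things are a white one (scene 310,165; top 167,236) and a blue one (scene 268,165; top 200,270). White is the one meant. The stands are grey steel (scene 192,255; top 348,235), which is meant, and turquoise (scene 90,270; top 418,285), which is the look-alike. I'll confirm in one enlarged crop.

```bash
python3 - <<'E'
import cv2,numpy as np
s=cv2.imread("pics/scene0.png");t=cv2.imread("pics/top0.png")
z=lambda im,x,y,w,h,k:cv2.resize(im[y:y+h,x:x+w],None,fx=k,fy=k,interpolation=cv2.INTER_CUBIC)
a=np.hstack([z(s,280,130,60,60,5),z(s,150,205,90,60,5)]);b=np.hstack([z(t,135,205,60,60,5),z(t,315,180,90,60,5)][:1]+[z(t,305,180,90,60,5)])
c=np.vstack([a,cv2.resize(b,(a.shape[1],300))]);print(c.shape);cv2.imwrite("pics/crop1.png",c)
E
```

```text
(600, 750, 3)
```

View pics/crop1.png

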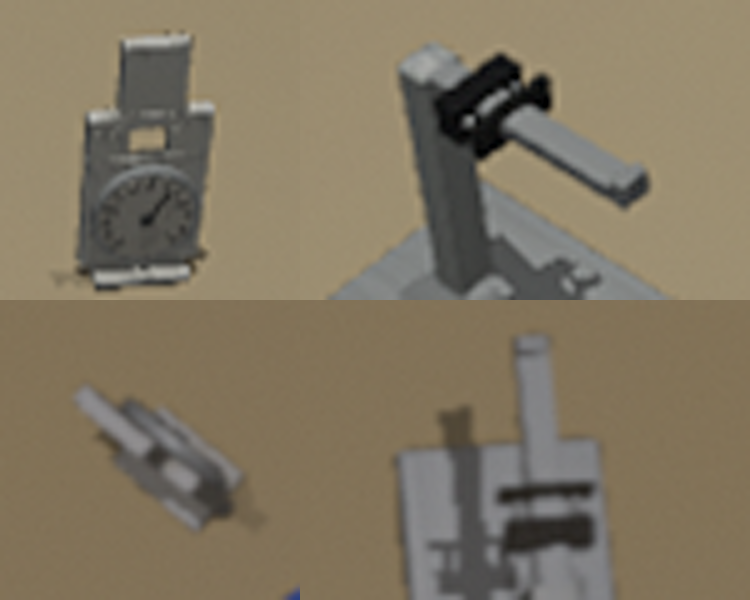

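The crop confirms it: the white gauge has its dial towards the scene camera, with its tab top at about scene (311,138) and top (158,229). The grey stand's lip is at about scene (277,241) and top (351,189). Its black pad is astride the arm, and the dark stop block sits behind it. Next I'll measure.

```bash
cat > h.py <<'E'
import cv2,numpy as np
from cell import r
I={n:r.camera_info(n) for n in("scene","top")}
def ray(n,p):
    i=I[n];T=np.array(i["T"]);u=cv2.undistortPoints(np.array([[p]],float),np.array(i["camera_matrix"]),np.array(i["dist_coeffs"]))[0,0]
    d=T[:3,:3]@[*u,1];return T[:3,3],d/np.linalg.norm(d)
def plane(n,p,z):
    o,d=ray(n,p);return o+d*(z-o[2])/d[2]
def tri(ps,pt):
    o1,d1=ray("scene",ps);o2,d2=ray("top",pt)
    s=np.linalg.lstsq(np.c_[d1,-d2],o2-o1,rcond=None)[0];a=o1+s[0]*d1;b=o2+s[1]*d2
    return (a+b)/2,np.linalg.norm(a-b)
def proj(n,X):
    i=I[n];T=np.linalg.inv(np.array(i["T"]));return cv2.projectPoints(np.array([X],float),cv2.Rodrigues(T[:3,:3])[0],T[:3,3],np.array(i["camera_matrix"]),np.array(i["dist_coeffs"]))[0][0,0]
E
python3 - <<'E'
from h import *
np.set_printoptions(precision=1,suppress=True)
s=cv2.imread("pics/scene0.png");t=cv2.imread("pics/top0.png")
S=lambda x,y,ox=280,oy=130:(x/5+ox-.4,y/5+oy-.4)
# tab top corners at z=165
print("tab scene back L/R",plane("scene",S(122,38),165),plane("scene",S(190,33),165),"front",plane("scene",S(124,47),165),plane("scene",S(188,42),165))
q=[S(x,y-300,135,205) for x,y in((88,386),(75,398),(145,457),(158,447))]
for p in q: print("tab top",plane("top",p,165))
# foot corners scene z=8 top
print("foot scene",plane("scene",S(95,275),8),plane("scene",S(190,265),8))
# lip
print("lip outer L/R top",plane("top",S(516-300,335-300,305,180),166),plane("top",S(548-300,335-300,305,180),166))
print("lip tri",tri(S(648-300,182,150,205),S(532-300,338-300,305,180)), proj("top",[0,0,0]))
# low-saturation mask of stand, top view
h=cv2.cvtColor(t,cv2.COLOR_BGR2HSV)
m=((h[:,:,1]<50)&(h[:,:,2]>60)).astype(np.uint8)
n,l,st,c=cv2.connectedComponentsWithStats(m)
for i in range(1,n):
    if 80<st[i,4]<4000 and 140<st[i,0]<400 and 150<st[i,1]<300: print(st[i],c[i])
up=lambda im,x,y,w,h,k:cv2.resize(im[y:y+h,x:x+w],None,fx=k,fy=k,interpolation=cv2.INTER_CUBIC)
cv2.imwrite("pics/crop2.png",np.hstack([up(t,315,180,65,95,6),up(s,150,205,85,95,6)[:, :400]]))
# base edges: rows -> left/right transitions
for y in range(212,262,6):
    row=np.where(m[y,315:385])[0]
    print(y,row.min()+315 if len(row) else None,row.max()+315 if len(row) else None)
E
```

```text
tab scene back L/R [456.6 208.6 165. ] [481.3 240.1 165. ] front [463.5 202.1 165. ] [486.4 231.8 165. ]
tab top [489.6 237.9 165. ]
tab top [483.7 243.7 165. ]
tab top [455.8 208.5 165. ]
tab top [460.7 202.6 165. ]
foot scene [464.8 189.6   8. ] [500.7 238.3   8. ]
lip outer L/R top [ 584.9 -232.6  166. ] [ 585.2 -248.3  166. ]
lip tri (array([ 586.4, -239. ,  160.7]), np.float64(5.467996563665709)) [248.9 424.8]
[ 324  187   46   79 2263] [346.4 234. ]
[150 222  34  29 414] [167.2 235.7]
[239 229  22  22 358] [249.7 240.2]
212 324 364
218 325 365
224 325 366
230 326 366
236 326 367
242 327 367
248 327 368
254 328 369
260 328 369
```

View pics/crop2.png

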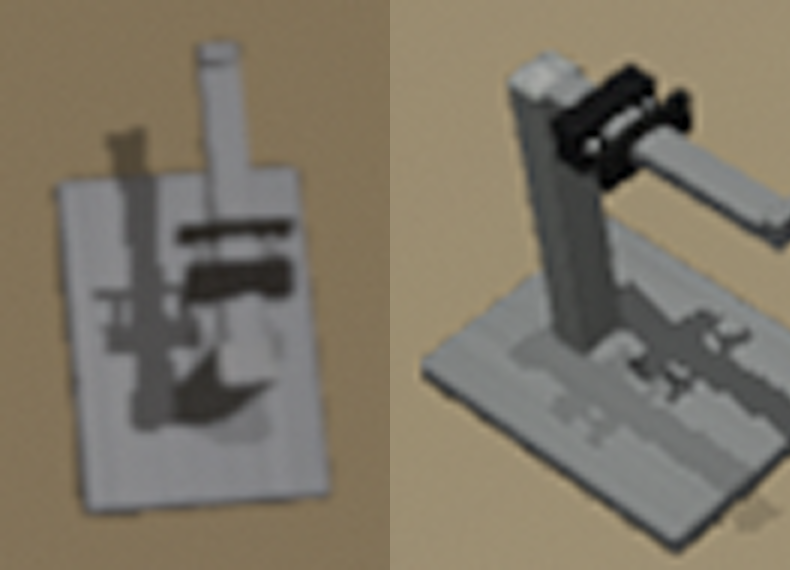

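```bash
cat >> h.py <<'E'
from scipy.spatial.transform import Rotation as R
def goto(x,y,z,yaw):
    "shift (share of 100mm) and turn (share of 90deg) in tool axes; yaw = world angle of tool y, tool pointing down"
    o=r.observe();Rt=R.from_quat(o["eef_rot"]);d=Rt.inv().apply(np.array([x,y,z])-o["ee_pos"])/100
    a=np.radians(yaw);G=R.from_matrix(np.array([[-np.sin(a),np.cos(a),0],[np.cos(a),np.sin(a),0],[0,0,-1]]).T.T)
    G=R.from_matrix(np.c_[[-np.sin(a),np.cos(a),0],[np.cos(a),np.sin(a),0],[0,0,-1]])
    t=(Rt.inv()*G).as_rotvec()/(np.pi/2)
    print("shift",np.round(d,3),"turn",np.round(t,3),"| pos",o["ee_pos"].round(1),"F",o["ft_force"].round(1),"w",round(o["width"],1),"t",round(o["clock"],2))
E
sed -i '/\.T\.T)/s/;G=.*//' h.py
python3 - <<'E'
from h import *
np.set_printoptions(precision=1,suppress=True)
P=lambda x,y:(x/6+315-.42,y/6+180-.42)
ang=lambda a,b:np.degrees(np.arctan2(*(b-a)[[1,0]]))
fl,fr,br,bl=[plane("top",P(*p),12) for p in((57,183),(298,168),(328,494),(85,512))]
print(fl,fr,br,bl,"len",np.linalg.norm(fl-bl),"wid",np.linalg.norm(fl-fr),"yaw",ang(bl,fl),ang(br,fr),ang(fr,fl)-90)
f=(fl+fr)/2;a=np.radians(ang((bl+br)/2,f));u=np.array([np.cos(a),np.sin(a),0]);print("axis yaw",np.degrees(a),"post",f-105*u,"tip from base",f+25*u)
al=[plane("top",P(*p),160) for p in((203,75),(208,165))];ar=[plane("top",P(*p),160) for p in((241,75),(248,165))]
print("arm edges",al,ar,ang(al[1],al[0]),ang(ar[1],ar[0]),"w",np.linalg.norm(al[0]-ar[0]))
l=[plane("top",P(*p),166) for p in((198,43),(238,41))];print("lip",l,(l[0]+l[1])/2)
Q=lambda x,y:(x/6+150-.42,y/6+205-.42)
S=lambda x,y,ox=280,oy=130:(x/5+ox-.4,y/5+oy-.4)
# scene: lip outer top corners, arm edge far
print("lip scene z166",plane("scene",S(648-300,180,150,205),166),plane("scene",S(622-300,200,150,205),166))
pp=[plane("top",P(*p),166) for p in((178,232),(292,222))];print("pad outer edge top",pp,"x along",[(p-(f-105*u))@u for p in pp])
# blue gauge and cup
t=cv2.imread("pics/top0.png");h=cv2.cvtColor(t,cv2.COLOR_BGR2HSV);m=cv2.inRange(h,(105,120,40),(130,255,255))[250:290,180:220]
ys,xs=np.nonzero(m);print("blue",plane("top",(xs.mean()+180,ys.mean()+250),80),"cup",plane("top",(250,241),60))
goto(472,222,230,-38.3)
E
```

```text
[ 554.6 -188.6   12. ] [ 563.4 -297.4   12. ] [ 416.7 -308.8   12. ] [ 407.  -201.1   12. ] len 148.0579968521208 wid 109.21410997759587 yaw 4.846003586745451 4.426577195757334 4.658758994000863
axis yaw 4.636957592709632 post [ 454.3 -251.5   12. ] tip from base [ 583.9 -241.    12. ]
arm edges [array([ 572.6, -234.8,  160. ]), array([ 535.3, -236.5,  160. ])] [array([ 572.9, -250.3,  160. ]), array([ 535.6, -252.8,  160. ])] 2.644967810752174 3.7602260153581533 w 15.51007561667345
lip [array([ 584.5, -232.1,  166. ]), array([ 585.7, -248.4,  166. ])] [ 585.1 -240.2  166. ]
lip scene z166 [ 591.2 -239.2  166. ] [ 592.1 -254.8  166. ]
pad outer edge top [array([ 506.5, -223.4,  166. ]), array([ 511.4, -269.4,  166. ])] x along [np.float64(54.30604497606325), np.float64(55.477272840899026)]
blue [381.5 131.6  80. ] cup [460.9   6.8  60. ]
shift [-4.1 -3.   0. ] turn [-0.   0.   1.3] | pos [136.7 609.1 230.2] F [-1.   0.1  0.6] w 85.3 t 0.1
```

Call:
drive_tool(commands=[0, -0.14, -0.1, 0, 0, 0, 0, 0, -0.28, -0.2, 0, 0, 0, 0, 0, -0.42, -0.3, 0, 0, 0, 0, 0, -0.56, -0.4, 0, 0, 0, 0, 0, -0.7, -0.5, 0, 0, 0, 0, 0, -0.84, -0.61, 0, 0, 0, 0, 0, -0.98, -0.72, 0, 0, 0, 0, 0, -1, -0.73, 0, 0, 0, 0], force=40)

```text
clock: 0.77
ee_pos: [219.9, 513.0, 229.8]
eef_rot: [0.111, 0.994, -0.002, 0.0]
ft_force: [-0.3, -0.6, -0.4]
width: 85.2
```

Call:
drive_tool(commands=[0, -0.14, -0.1, 0, 0, 0, 0, 0, -0.28, -0.2, 0, 0, 0, 0, 0, -0.42, -0.3, 0, 0, 0, 0, 0, -0.56, -0.4, 0, 0, 0, 0, 0, -0.7, -0.5, 0, 0, 0, 0, 0, -0.84, -0.61, 0, 0, 0, 0, 0, -0.98, -0.72, 0, 0, 0, 0, 0, -1, -0.73, 0, 0, 0, 0])

```text
clock: 1.43
ee_pos: [302.5, 417.7, 229.9]
eef_rot: [0.113, 0.994, -0.003, 0.0]
ft_force: [-0.4, 1.0, -1.0]
width: 85.7
```

Call:
drive_tool(commands=[0, -0.14, -0.1, 0, 0, 0, 0, 0, -0.28, -0.2, 0, 0, 0, 0, 0, -0.42, -0.3, 0, 0, 0, 0, 0, -0.56, -0.4, 0, 0, 0, 0, 0, -0.7, -0.5, 0, 0, 0, 0, 0, -0.84, -0.61, 0, 0, 0, 0, 0, -0.98, -0.72, 0, 0, 0, 0, 0, -1, -0.73, 0, 0, 0, 0])

```text
clock: 2.1
ee_pos: [384.7, 322.9, 230.4]
eef_rot: [0.114, 0.994, -0.003, 0.001]
ft_force: [0.2, -0.5, 0.7]
width: 85.3
```

Call:
drive_tool(commands=[0, -0.14, -0.1, 0, 0, 0, 0.08, 0, -0.28, -0.2, 0, 0, 0, 0.16, 0, -0.42, -0.3, 0, 0, 0, 0.24, 0, -0.56, -0.4, 0, 0, 0, 0.32, 0, -0.7, -0.5, 0, 0, 0, 0.4, 0, -0.84, -0.61, 0, 0, 0, 0.48, 0, -0.98, -0.72, 0, 0, 0, 0.56, 0, -1, -0.73, 0, 0, 0, 0.63])

```text
clock: 2.77
ee_pos: [466.9, 228.4, 231.1]
eef_rot: [0.575, 0.818, -0.002, 0.002]
ft_force: [1.0, -0.2, 0.4]
width: 85.9
```

```bash
python3 -c "
from h import *
goto(472,222,200,-38.3)"
```

```text
shift [-0.075  0.026  0.311] turn [0.002 0.004 0.646] | pos [466.9 228.4 231.1] F [ 1.  -0.2  0.4] w 85.9 t 2.77
```

Call:
drive_tool(commands=[0, -0.08, 0.03, 0.05, 0, 0, 0.08, 0, -0.08, 0.03, 0.1, 0, 0, 0.16, 0, -0.08, 0.03, 0.15, 0, 0, 0.24, 0, -0.08, 0.03, 0.2, 0, 0, 0.32, 0, -0.08, 0.03, 0.25, 0, 0, 0.4, 0, -0.08, 0.03, 0.3, 0, 0, 0.48, 0, -0.08, 0.03, 0.31, 0, 0, 0.56, 0, -0.08, 0.03, 0.31, 0, 0, 0.64])

```text
clock: 3.43
ee_pos: [471.7, 222.6, 199.4]
eef_rot: [0.896, 0.443, -0.001, 0.003]
ft_force: [1.3, -0.2, 0.4]
width: 85.3
```

```bash
python3 - <<'E'
from h import *
goto(472,222,128.5,-38.3)
s=r.read_camera("scene")[:,:,::-1];t=r.read_camera("top")[:,:,::-1]
up=lambda im,x,y,w,h,k:cv2.resize(im[y:y+h,x:x+w],None,fx=k,fy=k,interpolation=cv2.INTER_CUBIC)
cv2.imwrite("pics/c3.png",np.hstack([up(s,265,80,90,110,4),up(t,110,170,100,110,4)]))
E
```

```text
shift [0.001 0.004 0.709] turn [0.002 0.003 0.01 ] | pos [471.7 222.6 199.4] F [ 1.3 -0.2  0.4] w 85.3 t 3.43
```

View pics/c3.png

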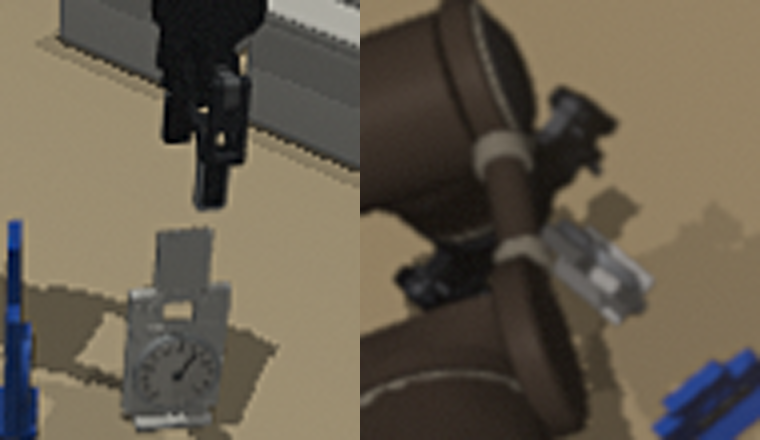

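The picture shows the fingers straddling the tab (front finger at 210,170 and rear finger at 175,130, tab at 185,255 in the crop), so I'm descending.

Call:
drive_tool(commands=[0, 0, 0, 0.12, 0, 0, 0.01, 0, 0, 0, 0.24, 0, 0, 0.01, 0, 0, 0, 0.36, 0, 0, 0.01, 0, 0, 0, 0.48, 0, 0, 0.01, 0, 0, 0, 0.6, 0, 0, 0.01, 0, 0, 0, 0.68, 0, 0, 0.01, 0, 0, 0, 0.7, 0, 0, 0.01, 0, 0, 0, 0.7, 0, 0, 0.01])

```text
clock: 4.2
ee_pos: [471.3, 221.9, 128.6]
eef_rot: [0.898, 0.439, -0.002, 0.003]
ft_force: [0.1, 0.5, 1.1]
width: 85.3
```

Call:
drive_tool(commands=[100, 0, 0, 0, 0, 0, 0, 130, 0, 0, 0, 0, 0, 0, 150, 0, 0, 0, 0, 0, 0, 165, 0, 0, 0, 0, 0, 0, 175, 0, 0, 0, 0, 0, 0, 180, 0, 0, 0, 0, 0, 0, 185, 0, 0, 0, 0, 0, 0, 190, 0, 0, 0, 0, 0, 0], force=40)

```text
clock: 4.87
ee_pos: [471.3, 221.9, 128.7]
eef_rot: [0.898, 0.439, -0.002, 0.003]
ft_force: [-0.0, 0.5, 0.9]
width: 21.8
```

Call:
drive_tool(commands=[195, 0, 0, 0, 0, 0, 0, 200, 0, 0, 0, 0, 0, 0, 206, 0, 0, 0, 0, 0, 0, 212, 0, 0, 0, 0, 0, 0, 218, 0, 0, 0, 0, 0, 0, 224, 0, 0, 0, 0, 0, 0, 230, 0, 0, 0, 0, 0, 0, 240, 0, 0, 0, 0, 0, 0], force=50)

```text
clock: 5.53
ee_pos: [471.3, 221.9, 128.6]
eef_rot: [0.898, 0.439, -0.002, 0.003]
ft_force: [0.8, 0.7, -0.6]
width: 9.2
```

Call:
drive_tool(commands=[250, 0, 0, 0, 0, 0, 0, 250, 0, 0, 0, 0, 0, 0, 250, 0, 0, -0.05, 0, 0, 0, 250, 0, 0, -0.1, 0, 0, 0, 250, 0, 0, -0.15, 0, 0, 0, 250, 0, 0, -0.2, 0, 0, 0, 250, 0, 0, -0.2, 0, 0, 0, 250, 0, 0, -0.2, 0, 0, 0])

```text
clock: 6.2
ee_pos: [471.9, 222.2, 149.3]
eef_rot: [0.898, 0.439, -0.001, 0.003]
ft_force: [0.5, -0.4, -1.8]
width: 9.4
```

```bash
python3 - <<'E'
from h import *
goto(645,-236,228,5)
E
```

```text
shift [-2.555  4.184 -0.758] turn [ 0.001  0.004 -0.477] | pos [471.9 222.2 149.3] F [ 0.5 -0.4 -1.8] w 9.4 t 6.2
```

Call:
drive_tool(commands=[250, 0, 0, -0.1, 0, 0, 0, 250, 0, 0, -0.2, 0, 0, 0, 250, 0, 0, -0.3, 0, 0, 0, 250, 0, 0, -0.4, 0, 0, 0, 250, 0, 0, -0.5, 0, 0, 0, 250, 0, 0, -0.6, 0, 0, 0, 250, 0, 0, -0.7, 0, 0, 0, 250, 0, 0, -0.8, 0, 0, 0])

```text
clock: 6.87
ee_pos: [471.9, 222.7, 230.5]
eef_rot: [0.898, 0.439, -0.001, 0.003]
ft_force: [0.1, -0.8, -2.2]
width: 9.1
```

Call:
drive_tool(commands=[250, -0.04, 0.07, 0, 0, 0, 0, 250, -0.1, 0.18, 0, 0, 0, 0, 250, -0.17, 0.28, 0, 0, 0, 0, 250, -0.25, 0.4, 0, 0, 0, 0, 250, -0.32, 0.52, 0, 0, 0, 0, 250, -0.39, 0.64, 0, 0, 0, 0, 250, -0.46, 0.76, 0, 0, 0, 0, 250, -0.53, 0.88, 0, 0, 0, 0])

```text
clock: 7.53
ee_pos: [508.5, 124.6, 230.0]
eef_rot: [0.899, 0.439, -0.002, 0.003]
ft_force: [-0.8, -0.2, -1.7]
width: 9.3
```

Call:
drive_tool(commands=[250, -0.07, 0.11, 0, 0, 0, 0, 250, -0.14, 0.22, 0, 0, 0, 0, 250, -0.2, 0.33, 0, 0, 0, 0, 250, -0.27, 0.44, 0, 0, 0, 0, 250, -0.33, 0.55, 0, 0, 0, 0, 250, -0.4, 0.66, 0, 0, 0, 0, 250, -0.47, 0.77, 0, 0, 0, 0, 250, -0.53, 0.88, 0, 0, 0, 0])

```text
clock: 8.2
ee_pos: [545.6, 27.4, 230.6]
eef_rot: [0.899, 0.439, -0.002, 0.003]
ft_force: [0.1, -0.1, -1.9]
width: 9.7
```

Call:
drive_tool(commands=[250, -0.07, 0.11, 0, 0, 0, 0, 250, -0.14, 0.22, 0, 0, 0, 0, 250, -0.2, 0.33, 0, 0, 0, 0, 250, -0.27, 0.44, 0, 0, 0, 0, 250, -0.33, 0.55, 0, 0, 0, 0, 250, -0.4, 0.66, 0, 0, 0, 0, 250, -0.47, 0.77, 0, 0, 0, 0, 250, -0.53, 0.88, 0, 0, 0, 0])

```text
clock: 8.87
ee_pos: [582.7, -69.8, 231.1]
eef_rot: [0.899, 0.439, -0.003, 0.003]
ft_force: [0.5, 0.2, -2.3]
width: 9.6
```

Call:
drive_tool(commands=[250, -0.07, 0.11, 0, 0, 0, -0.06, 250, -0.14, 0.22, 0, 0, 0, -0.12, 250, -0.2, 0.33, 0, 0, 0, -0.18, 250, -0.27, 0.44, 0, 0, 0, -0.24, 250, -0.33, 0.55, 0, 0, 0, -0.3, 250, -0.4, 0.66, 0, 0, 0, -0.36, 250, -0.45, 0.74, 0, 0, 0, -0.42, 250, -0.49, 0.8, 0, 0, 0, -0.48])

```text
clock: 9.53
ee_pos: [616.1, -159.3, 231.5]
eef_rot: [0.673, 0.74, -0.003, 0.002]
ft_force: [0.4, 0.4, -1.6]
width: 9.4
```

```bash
python3 - <<'E'
from h import *
goto(645,-236,228,4.6)
E
```

```text
shift [-0.791  0.214  0.041] turn [-0.002  0.005  0.01 ] | pos [ 616.1 -159.3  231.5] F [ 0.4  0.4 -1.6] w 9.4 t 9.53
```

Call:
drive_tool(commands=[250, -0.1, 0.03, 0, 0, 0, 0, 250, -0.2, 0.06, 0, 0, 0, 0, 250, -0.3, 0.09, 0, 0, 0, 0, 250, -0.4, 0.12, 0, 0, 0, 0, 250, -0.5, 0.15, 0, 0, 0, 0, 250, -0.6, 0.18, 0, 0, 0, 0, 250, -0.7, 0.21, 0, 0, 0, 0, 250, -0.79, 0.21, 0, 0, 0, 0])

```text
clock: 10.2
ee_pos: [645.3, -237.0, 232.0]
eef_rot: [0.673, 0.74, -0.003, 0.002]
ft_force: [0.7, 0.9, -1.1]
width: 9.4
```

Call:
drive_tool(commands=[250, 0, 0, 0.08, 0, 0, 0, 250, 0, 0, 0.16, 0, 0, 0, 250, 0, 0, 0.24, 0, 0, 0, 250, 0, 0, 0.32, 0, 0, 0, 250, 0, 0, 0.38, 0, 0, 0, 250, 0, 0, 0.4, 0, 0, 0, 250, 0, 0, 0.4, 0, 0, 0, 250, 0, 0, 0.4, 0, 0, 0])

```text
clock: 10.87
ee_pos: [645.3, -237.0, 192.0]
eef_rot: [0.673, 0.74, -0.003, 0.002]
ft_force: [-0.4, 0.0, -1.0]
width: 9.0
```

```bash
python3 - <<'E'
from h import *
goto(645,-236,190.6,4.6)
s=r.read_camera("scene")[:,:,::-1];t=r.read_camera("top")[:,:,::-1]
cv2.imwrite("pics/s4.png",s);cv2.imwrite("pics/t4.png",t)
up=lambda im,x,y,w,h,k:cv2.resize(im[y:y+h,x:x+w],None,fx=k,fy=k,interpolation=cv2.INTER_CUBIC)
cv2.imwrite("pics/c4.png",np.hstack([up(s,185,190,80,110,5),up(t,310,150,80,110,5)]))
E
```

```text
shift [ 0.011 -0.002  0.014] turn [-0.001  0.005  0.01 ] | pos [ 645.3 -237.   192. ] F [-0.4  0.  -1. ] w 9.0 t 10.87
```

View pics/c4.png

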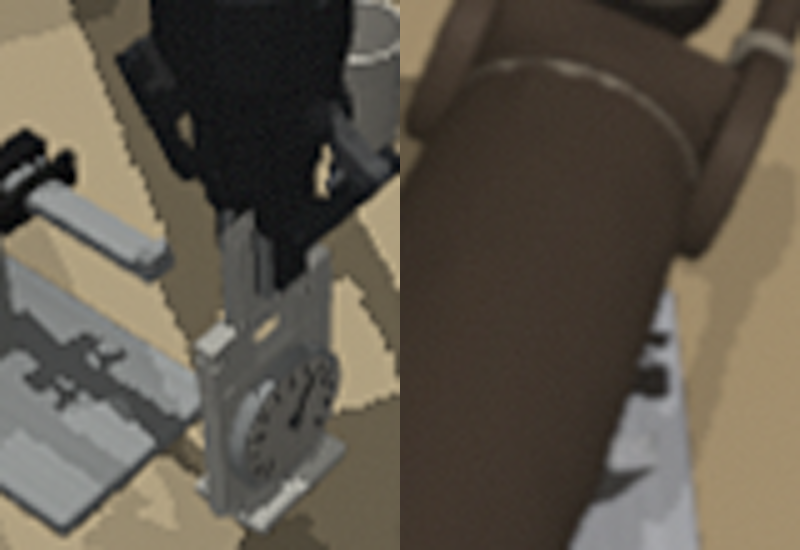

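```bash
python3 - <<'E'
from h import *
k,ox,oy=10,195,225
s=cv2.imread("pics/s4.png");c=cv2.resize(s[oy:oy+60,ox:ox+75],None,fx=k,fy=k,interpolation=cv2.INTER_CUBIC)
def dot(p,col):
    q=proj("scene",p);q=((q-[ox,oy])+.5)*k-.5;cv2.circle(c,tuple(int(v) for v in q),3,col,-1);return q.round(0).tolist()
a=np.radians(4.6);u=np.array([np.cos(a),np.sin(a),0]);v=np.array([-u[1],u[0],0]);Z=np.array([0,0,1])
tip=np.array([585,-241,0])
for n,p in dict(lipTopOutR=tip-8*v+166*Z,lipTopOutL=tip+8*v+166*Z,lipBotOutR=tip-8*v+152*Z,lipBotOutL=tip+8*v+152*Z,inR=tip-8*u-8*v+166*Z).items(): print(n,dot(p,(0,0,255)))
g=np.array([645.3,-237,63.4]);
e=4.6-0.9;e=np.radians(e);u=np.array([np.cos(e),np.sin(e),0]);v=np.array([-u[1],u[0],0])
for n,p in dict(shBackR=(-5,-38,117),shFrontR=(5,-38,117),shFrontRin=(5,-20,117),shFrontL=(5,38,117),tabTopL=(5,20,165),tabTopR=(-5,-20,165),eyeTL=(5,12,107),eyeTR=(5,-12,107),eyeBR=(5,-12,87),footFR=(20,-30,8),footFL=(20,30,8)).items(): print(n,dot(g+p[0]*u+p[1]*v+p[2]*Z,(0,255,0)))
cv2.imwrite("pics/c5.png",c)
E
```

```text
lipTopOutR [195.0, 171.0]
lipTopOutL [246.0, 130.0]
lipBotOutR [200.0, 216.0]
lipBotOutL [250.0, 175.0]
inR [168.0, 154.0]
shBackR [281.0, 328.0]
shFrontR [317.0, 352.0]
shFrontRin [378.0, 301.0]
shFrontL [565.0, 147.0]
tabTopL [503.0, 28.0]
tabTopR [330.0, 112.0]
eyeTL [484.0, 248.0]
eyeTR [406.0, 312.0]
eyeBR [410.0, 377.0]
footFR [418.0, 701.0]
footFL [598.0, 536.0]
```

View pics/c5.png

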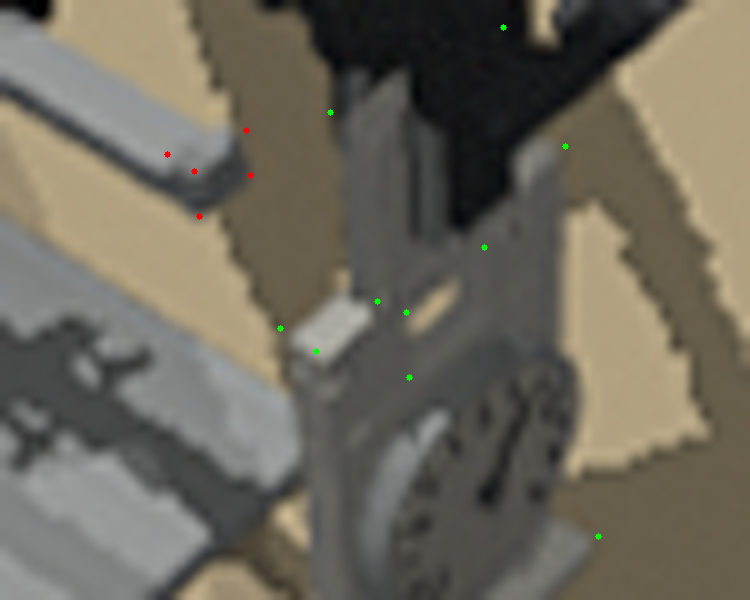

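```bash
python3 - <<'E'
from h import *
s=cv2.imread("pics/s4.png");g=cv2.cvtColor(s,cv2.COLOR_BGR2GRAY).astype(float);sat=cv2.cvtColor(s,cv2.COLOR_BGR2HSV)[:,:,1]
a=np.radians(4.6);u=np.array([np.cos(a),np.sin(a),0]);v=np.array([-u[1],u[0],0]);Z=np.array([0,0,1]);tip=np.array([585,-241,0])
def line(y,z):
    p,q=[proj("scene",tip+x*u+y*v+z*Z) for x in(-60,-10)];return lambda c:p[1]+(c-p[0])*(q[1]-p[1])/(q[0]-p[0])
L,Rt,Rb=line(8,160),line(-8,160),line(-8,152)
for c in range(199,214,2):
    print(c,"pred far/near/nearbottom",round(L(c),1),round(Rt(c),1),round(Rb(c),1))
    y0=int(L(c))-4;print("   rows from",y0,"gray",g[y0:y0+17,c].astype(int).tolist(),"sat",sat[y0:y0+17,c].tolist())
E
```

```text
199 pred far/near/nearbottom 227.0 234.1 236.5
   rows from 222 gray [52, 41, 12, 0, 26, 109, 147, 150, 151, 152, 153, 156, 144, 104, 71, 124, 162] sat [63, 52, 36, 0, 73, 59, 24, 5, 3, 5, 2, 3, 5, 10, 7, 56, 70]
201 pred far/near/nearbottom 228.2 235.3 237.7
   rows from 224 gray [172, 172, 170, 166, 163, 154, 148, 152, 151, 152, 154, 152, 112, 63, 99, 150, 167] sat [69, 71, 70, 73, 70, 30, 7, 5, 5, 5, 3, 7, 7, 23, 42, 67, 71]
203 pred far/near/nearbottom 229.5 236.6 239.0
   rows from 225 gray [161, 160, 161, 162, 161, 155, 148, 151, 150, 151, 155, 160, 128, 72, 96, 150, 167] sat [70, 70, 71, 72, 70, 35, 5, 5, 3, 3, 5, 6, 4, 17, 43, 67, 71]
205 pred far/near/nearbottom 230.7 237.8 240.2
   rows from 226 gray [160, 160, 161, 161, 161, 158, 150, 150, 151, 152, 154, 158, 135, 84, 83, 137, 165] sat [70, 69, 70, 70, 75, 53, 8, 7, 3, 5, 3, 3, 4, 9, 21, 62, 71]
207 pred far/near/nearbottom 231.9 239.1 241.5
   rows from 227 gray [162, 161, 160, 161, 161, 158, 151, 150, 151, 151, 153, 158, 145, 102, 73, 126, 163] sat [70, 68, 69, 70, 75, 52, 8, 10, 5, 3, 5, 5, 5, 7, 7, 60, 69]
209 pred far/near/nearbottom 233.1 240.3 242.7
   rows from 229 gray [162, 159, 162, 161, 161, 155, 150, 151, 151, 152, 155, 152, 113, 63, 102, 153, 166] sat [68, 70, 69, 73, 63, 26, 7, 7, 5, 5, 3, 5, 7, 23, 41, 65, 70]
211 pred far/near/nearbottom 234.4 241.6 244.0
   rows from 230 gray [161, 161, 161, 161, 162, 155, 150, 152, 152, 153, 155, 143, 97, 58, 104, 153, 167] sat [67, 70, 70, 73, 70, 29, 8, 5, 3, 5, 5, 5, 8, 17, 44, 66, 70]
213 pred far/near/nearbottom 235.6 242.8 245.2
   rows from 231 gray [164, 163, 162, 163, 163, 157, 151, 153, 141, 130, 124, 95, 71, 72, 90, 138, 164] sat [70, 70, 71, 72, 77, 43, 7, 7, 4, 6, 6, 8, 7, 14, 20, 60, 70]
```

Call:
drive_tool(commands=[250, 0.02, -0.05, 0, 0, 0, 0.01, 250, 0.02, -0.1, 0.01, 0, 0, 0.01, 250, 0.02, -0.16, 0.01, 0, 0, 0.01, 250, 0.02, -0.22, 0.01, 0, 0, 0.01, 250, 0.02, -0.28, 0.01, 0, 0, 0.01, 250, 0.02, -0.34, 0.01, 0, 0, 0.01, 250, 0.02, -0.39, 0.01, 0, 0, 0.01, 250, 0.02, -0.4, 0.01, 0, 0, 0.01])

```text
clock: 11.63
ee_pos: [604.5, -239.3, 191.8]
eef_rot: [0.679, 0.735, -0.003, 0.002]
ft_force: [0.3, 0.6, -1.9]
width: 9.4
```

```bash
python3 - <<'E'
from h import *
a=np.radians(4.6);p=np.array([585,-241])+(-25)*np.array([np.cos(a),np.sin(a)])+0.9*np.array([-np.sin(a),np.cos(a)])
goto(*p,191,4.6)
s=r.read_camera("scene")[:,:,::-1];cv2.imwrite("pics/s6.png",s)
cv2.imwrite("pics/c6.png",cv2.resize(s[215:290,180:270],None,fx=8,fy=8,interpolation=cv2.INTER_CUBIC))
E
```

```text
shift [ 0.008 -0.446  0.009] turn [-0.001  0.005 -0.001] | pos [ 604.5 -239.3  191.8] F [ 0.3  0.6 -1.9] w 9.4 t 11.63
```

View pics/c6.png

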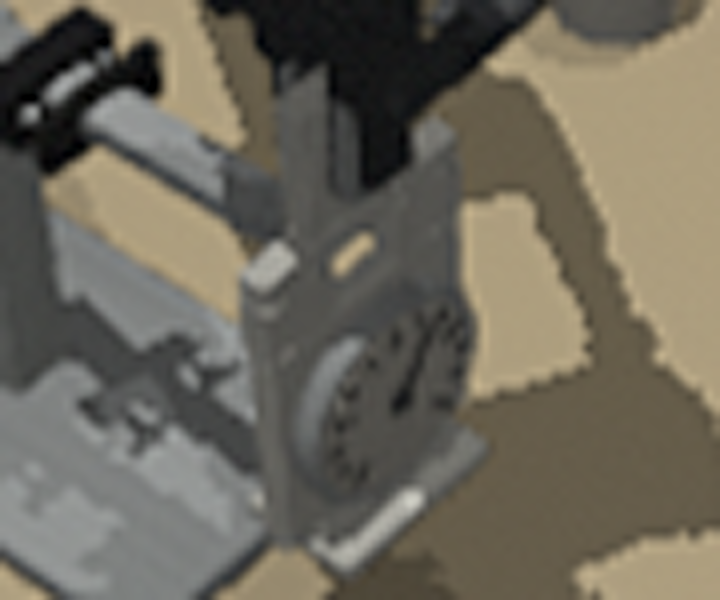

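Call:
drive_tool(commands=[250, 0.01, -0.02, 0.01, 0, 0, 0, 250, 0.01, -0.04, 0.01, 0, 0, 0, 250, 0.01, -0.06, 0.01, 0, 0, 0, 250, 0.01, -0.08, 0.01, 0, 0, 0, 250, 0.01, -0.1, 0.01, 0, 0, 0, 250, 0.01, -0.12, 0.01, 0, 0, 0, 250, 0.01, -0.13, 0.01, 0, 0, 0, 250, 0.01, -0.13, 0.01, 0, 0, 0])

```text
clock: 12.35
ee_pos: [591.6, -239.4, 190.8]
eef_rot: [0.679, 0.735, -0.003, 0.002]
ft_force: [0.3, 0.6, -1.5]
width: 9.2
```

Call:
drive_tool(commands=[250, 0, -0.01, 0, 0, 0, 0, 250, 0, -0.02, 0, 0, 0, 0, 250, 0, -0.03, 0, 0, 0, 0, 250, 0, -0.04, 0, 0, 0, 0, 250, 0, -0.05, 0, 0, 0, 0, 250, 0, -0.05, 0, 0, 0, 0, 250, 0, -0.05, 0, 0, 0, 0, 250, 0, -0.05, 0, 0, 0, 0])

```text
clock: 13.02
ee_pos: [586.7, -239.8, 190.9]
eef_rot: [0.679, 0.735, -0.003, 0.002]
ft_force: [-0.0, -0.1, -1.3]
width: 9.8
```

Call:
drive_tool(commands=[250, 0, -0.02, 0, 0, 0, 0, 250, 0, -0.03, 0, 0, 0, 0, 250, 0, -0.04, 0, 0, 0, 0, 250, 0, -0.05, 0, 0, 0, 0, 250, 0, -0.06, 0, 0, 0, 0, 250, 0, -0.07, 0, 0, 0, 0, 250, 0, -0.08, 0, 0, 0, 0, 250, 0, -0.08, 0, 0, 0, 0])

```text
clock: 13.68
ee_pos: [578.5, -240.5, 190.9]
eef_rot: [0.679, 0.734, -0.003, 0.002]
ft_force: [-0.1, 0.6, -0.7]
width: 9.3
```

Call:
drive_tool(commands=[250, 0, -0.02, 0, 0, 0, 0, 250, 0, -0.04, 0, 0, 0, 0, 250, 0, -0.06, 0, 0, 0, 0, 250, 0, -0.08, 0, 0, 0, 0, 250, 0, -0.1, 0, 0, 0, 0, 250, 0, -0.12, 0, 0, 0, 0, 250, 0, -0.13, 0, 0, 0, 0, 250, 0, -0.13, 0, 0, 0, 0])

```text
clock: 14.35
ee_pos: [565.2, -241.5, 190.9]
eef_rot: [0.679, 0.734, -0.003, 0.002]
ft_force: [-0.1, 0.3, -1.5]
width: 9.0
```

```bash
python3 - <<'E'
from h import *
a=np.radians(4.6);p=np.array([585,-241])+(-35)*np.array([np.cos(a),np.sin(a)])+0.9*np.array([-np.sin(a),np.cos(a)])
goto(*p,184,4.6)
s=r.read_camera("scene")[:,:,::-1];cv2.imwrite("pics/s7.png",s)
cv2.imwrite("pics/c7.png",cv2.resize(s[205:280,170:260],None,fx=8,fy=8,interpolation=cv2.INTER_CUBIC))
E
```

```text
shift [-0.001 -0.152  0.069] turn [-0.001  0.005 -0.001] | pos [ 565.2 -241.5  190.9] F [-0.1  0.3 -1.5] w 9.0 t 14.35
```

View pics/c7.png

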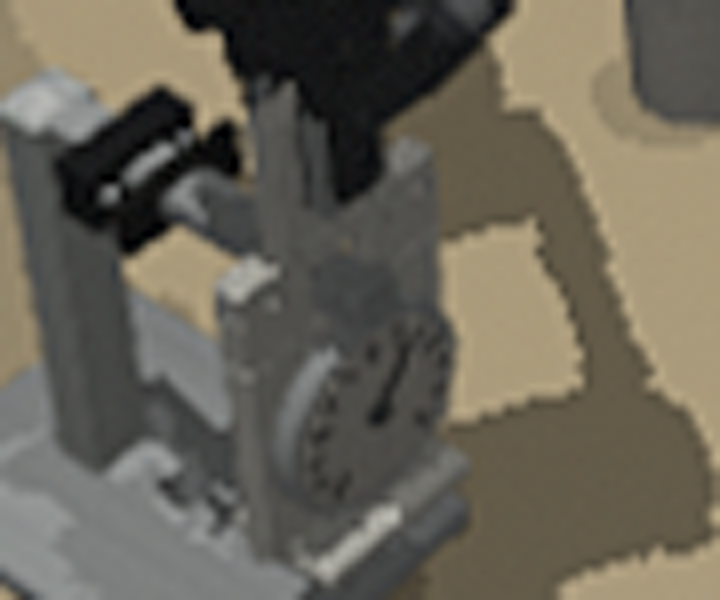

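The arm end shows through the eye (355,285) and there's no contact force. I'll lower it gently onto the arm.

Call:
drive_tool(commands=[250, 0, -0.02, 0.01, 0, 0, 0, 250, 0, -0.04, 0.02, 0, 0, 0, 250, 0, -0.05, 0.03, 0, 0, 0, 250, 0, -0.05, 0.04, 0, 0, 0, 250, 0, -0.05, 0.05, 0, 0, 0, 250, 0, -0.05, 0.06, 0, 0, 0, 250, 0, -0.05, 0.07, 0, 0, 0, 250, 0, -0.05, 0.07, 0, 0, 0])

```text
clock: 15.07
ee_pos: [560.3, -241.9, 183.6]
eef_rot: [0.679, 0.734, -0.003, 0.002]
ft_force: [-0.3, 0.2, -2.0]
width: 9.0
```

Call:
drive_tool(commands=[250, 0, 0, 0.003, 0, 0, 0, 250, 0, 0, 0.006, 0, 0, 0, 250, 0, 0, 0.01, 0, 0, 0, 250, 0, 0, 0.01, 0, 0, 0, 250, 0, 0, 0.01, 0, 0, 0, 250, 0, 0, 0.01, 0, 0, 0, 250, 0, 0, 0.01, 0, 0, 0, 250, 0, 0, 0.01, 0, 0, 0])

```text
clock: 15.73
ee_pos: [560.4, -241.9, 182.7]
eef_rot: [0.679, 0.734, -0.003, 0.002]
ft_force: [0.1, 0.5, -2.0]
width: 9.4
```

Call:
drive_tool(commands=[250, 0, 0, 0.003, 0, 0, 0, 250, 0, 0, 0.006, 0, 0, 0, 250, 0, 0, 0.01, 0, 0, 0, 250, 0, 0, 0.01, 0, 0, 0, 250, 0, 0, 0.01, 0, 0, 0, 250, 0, 0, 0.01, 0, 0, 0, 250, 0, 0, 0.01, 0, 0, 0, 250, 0, 0, 0.01, 0, 0, 0])

```text
clock: 16.4
ee_pos: [560.3, -241.9, 181.6]
eef_rot: [0.679, 0.734, -0.003, 0.002]
ft_force: [0.2, 0.4, -2.0]
width: 10.0
```

Call:
drive_tool(commands=[250, 0, 0, 0.003, 0, 0, 0, 250, 0, 0, 0.006, 0, 0, 0, 250, 0, 0, 0.008, 0, 0, 0, 250, 0, 0, 0.008, 0, 0, 0, 250, 0, 0, 0.008, 0, 0, 0, 250, 0, 0, 0.008, 0, 0, 0, 250, 0, 0, 0.008, 0, 0, 0, 250, 0, 0, 0.008, 0, 0, 0])

```text
clock: 17.07
ee_pos: [560.4, -242.0, 181.6]
eef_rot: [0.679, 0.734, -0.003, 0.002]
ft_force: [-2.2, 1.2, 5.2]
width: 9.7
```

Call:
drive_tool(commands=[250, 0, 0, -0.003, 0, 0, 0, 250, 0, -0.02, -0.003, 0, 0, 0, 250, 0, -0.04, -0.003, 0, 0, 0, 250, 0, -0.06, -0.003, 0, 0, 0, 250, 0, -0.08, -0.003, 0, 0, 0, 250, 0, -0.1, -0.003, 0, 0, 0, 250, 0, -0.12, -0.003, 0, 0, 0, 250, 0, -0.12, -0.003, 0, 0, 0])

```text
clock: 17.73
ee_pos: [547.7, -242.8, 181.6]
eef_rot: [0.679, 0.734, -0.004, 0.002]
ft_force: [-0.5, -0.2, -1.4]
width: 8.9
```

Call:
drive_tool(commands=[250, 0, -0.01, 0, 0, 0, 0, 250, 0, -0.03, 0, 0, 0, 0, 250, 0, -0.05, 0, 0, 0, 0, 250, 0, -0.07, 0, 0, 0, 0, 250, 0, -0.09, 0, 0, 0, 0, 250, 0, -0.11, 0, 0, 0, 0, 250, 0, -0.12, 0, 0, 0, 0, 250, 0, -0.12, 0, 0, 0, 0])

```text
clock: 18.4
ee_pos: [535.2, -243.8, 181.6]
eef_rot: [0.679, 0.734, -0.004, 0.002]
ft_force: [-0.5, -0.1, -1.0]
width: 9.4
```

```bash
python3 - <<'E'
from h import *
a=np.radians(4.6);p=np.array([585,-241])+(-65)*np.array([np.cos(a),np.sin(a)])+0.9*np.array([-np.sin(a),np.cos(a)])
goto(*p,181.8,4.6);o=r.observe();print(o["wrist_torque"].round(2))
E
```

```text
shift [-0.003 -0.152 -0.001] turn [-0.002  0.005 -0.001] | pos [ 535.2 -243.8  181.6] F [-0.5 -0.1 -1. ] w 9.4 t 18.4
[-0.01  0.09 -0.03]
```

Call:
drive_tool(commands=[250, 0, -0.01, 0, 0, 0, 0, 250, 0, -0.02, 0, 0, 0, 0, 250, 0, -0.03, 0, 0, 0, 0, 250, 0, -0.04, 0, 0, 0, 0, 250, 0, -0.05, 0, 0, 0, 0, 250, 0, -0.06, 0, 0, 0, 0, 250, 0, -0.06, 0, 0, 0, 0, 250, 0, -0.06, 0, 0, 0, 0])

```text
clock: 19.07
ee_pos: [529.0, -244.3, 181.6]
eef_rot: [0.679, 0.734, -0.004, 0.001]
ft_force: [0.0, -0.1, 0.3]
width: 9.3
```

Call:
drive_tool(commands=[250, 0, -0.01, 0, 0, 0, 0, 250, 0, -0.02, 0, 0, 0, 0, 250, 0, -0.03, 0, 0, 0, 0, 250, 0, -0.04, 0, 0, 0, 0, 250, 0, -0.05, 0, 0, 0, 0, 250, 0, -0.05, 0, 0, 0, 0, 250, 0, -0.05, 0, 0, 0, 0, 250, 0, -0.05, 0, 0, 0, 0])

```text
clock: 19.73
ee_pos: [523.7, -244.7, 181.6]
eef_rot: [0.679, 0.734, -0.004, 0.001]
ft_force: [-0.5, 0.2, -1.0]
width: 9.5
```

Call:
drive_tool(commands=[250, 0, -0.005, 0, 0, 0, 0, 250, 0, -0.01, 0, 0, 0, 0, 250, 0, -0.015, 0, 0, 0, 0, 250, 0, -0.02, 0, 0, 0, 0, 250, 0, -0.02, 0, 0, 0, 0, 250, 0, -0.02, 0, 0, 0, 0, 250, 0, -0.02, 0, 0, 0, 0, 250, 0, -0.02, 0, 0, 0, 0])

```text
clock: 20.4
ee_pos: [521.7, -244.8, 181.6]
eef_rot: [0.679, 0.734, -0.004, 0.001]
ft_force: [-0.6, 0.6, -0.5]
width: 9.3
```

Call:
drive_tool(commands=[250, 0, -0.004, 0, 0, 0, 0, 250, 0, -0.008, 0, 0, 0, 0, 250, 0, -0.012, 0, 0, 0, 0, 250, 0, -0.016, 0, 0, 0, 0, 250, 0, -0.02, 0, 0, 0, 0, 250, 0, -0.02, 0, 0, 0, 0, 250, 0, -0.02, 0, 0, 0, 0, 250, 0, -0.02, 0, 0, 0, 0])

```text
clock: 21.07
ee_pos: [519.6, -245.0, 181.6]
eef_rot: [0.679, 0.734, -0.004, 0.001]
ft_force: [0.3, -0.8, -0.9]
width: 9.4
```

Call:
drive_tool(commands=[250, 0, -0.004, 0, 0, 0, 0, 250, 0, -0.008, 0, 0, 0, 0, 250, 0, -0.012, 0, 0, 0, 0, 250, 0, -0.015, 0, 0, 0, 0, 250, 0, -0.015, 0, 0, 0, 0, 250, 0, -0.015, 0, 0, 0, 0, 250, 0, -0.015, 0, 0, 0, 0, 250, 0, -0.015, 0, 0, 0, 0])

```text
clock: 21.73
ee_pos: [518.0, -245.1, 181.6]
eef_rot: [0.679, 0.734, -0.004, 0.001]
ft_force: [-0.1, 1.1, -1.3]
width: 9.4
```

Call:
drive_tool(commands=[250, 0, -0.004, 0, 0, 0, 0, 250, 0, -0.008, 0, 0, 0, 0, 250, 0, -0.012, 0, 0, 0, 0, 250, 0, -0.015, 0, 0, 0, 0, 250, 0, -0.015, 0, 0, 0, 0, 250, 0, -0.015, 0, 0, 0, 0, 250, 0, -0.015, 0, 0, 0, 0, 250, 0, -0.015, 0, 0, 0, 0])

```text
clock: 22.4
ee_pos: [516.5, -245.2, 181.6]
eef_rot: [0.679, 0.734, -0.004, 0.001]
ft_force: [-0.2, -0.7, -0.9]
width: 9.8
```

Call:
drive_tool(commands=[250, 0, -0.004, 0, 0, 0, 0, 250, 0, -0.008, 0, 0, 0, 0, 250, 0, -0.01, 0, 0, 0, 0, 250, 0, -0.01, 0, 0, 0, 0, 250, 0, -0.01, 0, 0, 0, 0, 250, 0, -0.01, 0, 0, 0, 0, 250, 0, -0.01, 0, 0, 0, 0, 250, 0, -0.01, 0, 0, 0, 0])

```text
clock: 23.07
ee_pos: [516.1, -245.3, 181.7]
eef_rot: [0.679, 0.734, -0.004, 0.001]
ft_force: [4.1, 0.9, -3.7]
width: 9.5
```

Call:
drive_tool(commands=[250, 0, -0.01, 0, 0, 0, 0, 250, 0, -0.016, 0, 0, 0, 0, 250, 0, -0.022, 0, 0, 0, 0, 250, 0, -0.028, 0, 0, 0, 0, 250, 0, -0.034, 0, 0, 0, 0, 250, 0, -0.04, 0, 0, 0, 0, 250, 0, -0.04, 0, 0, 0, 0, 250, 0, -0.04, 0, 0, 0, 0])

```text
clock: 23.73
ee_pos: [513.0, -245.6, 181.7]
eef_rot: [0.679, 0.734, -0.003, 0.002]
ft_force: [6.4, 0.5, -4.0]
width: 9.5
```

```bash
python3 - <<'E'
from h import *
goto(510.2,-245.7,181.6,4.6);o=r.observe();print(o["wrist_torque"].round(2),R.from_quat(o["eef_rot"]).as_matrix().round(4).tolist())
E
```

```text
shift [ 0.001 -0.028  0.001] turn [-0.001  0.005 -0.001] | pos [ 513.  -245.6  181.7] F [ 6.4  0.5 -4. ] w 9.5 t 23.73
[ 0.18 -1.23  0.13] [[-0.0786, 0.9969, -0.0009], [0.9969, 0.0786, -0.0077], [-0.0076, -0.0015, -1.0]]
```

Call:
drive_tool(commands=[250, 0, -0.014, 0, 0, 0, 0, 250, 0, -0.02, 0, 0, 0, 0, 250, 0, -0.026, 0, 0, 0, 0, 250, 0, -0.032, 0, 0, 0, 0, 250, 0, -0.038, 0, 0, 0, 0, 250, 0, -0.038, 0, 0, 0, 0, 250, 0, -0.038, 0, 0, 0, 0, 250, 0, -0.038, 0, 0, 0, 0])

```text
clock: 24.4
ee_pos: [510.5, -245.7, 181.8]
eef_rot: [0.679, 0.734, -0.002, 0.003]
ft_force: [6.7, 1.0, -4.2]
width: 9.7
```

```bash
python3 - <<'E'
from h import *
goto(510.2,-245.7,181.6,4.6)
s=r.read_camera("scene")[:,:,::-1];cv2.imwrite("pics/s8.png",s)
cv2.imwrite("pics/c8.png",cv2.resize(s[195:275,150:245],None,fx=7,fy=7,interpolation=cv2.INTER_CUBIC))
E
```

```text
shift [ 0.001 -0.003  0.002] turn [ 0.001  0.005 -0.001] | pos [ 510.5 -245.7  181.8] F [ 6.7  1.  -4.2] w 9.7 t 24.4
```

View pics/c8.png

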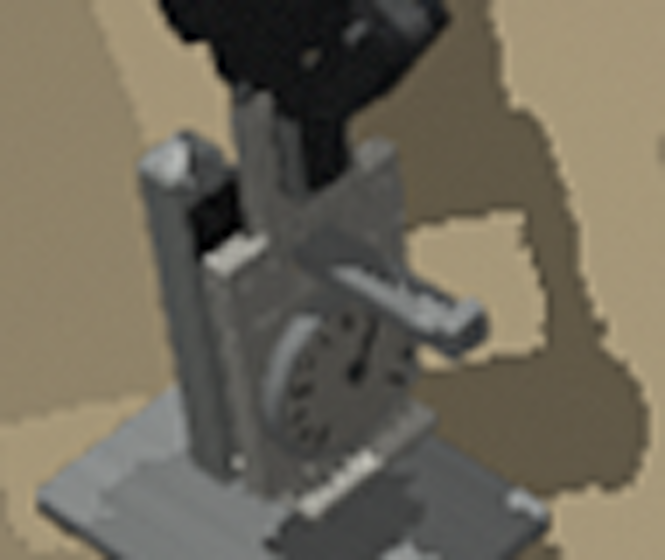

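Call:
drive_tool(commands=[250, 0, -0.012, 0.002, 0, 0, 0, 250, 0, -0.014, 0.002, 0, 0, 0, 250, 0, -0.014, 0.002, 0, 0, 0, 250, 0, -0.014, 0.002, 0, 0, 0, 250, 0, -0.014, 0.002, 0, 0, 0, 250, 0, -0.014, 0.002, 0, 0, 0, 250, 0, -0.014, 0.002, 0, 0, 0, 250, 0, -0.014, 0.002, 0, 0, 0])

```text
clock: 25.12
ee_pos: [510.5, -245.8, 181.9]
eef_rot: [0.679, 0.734, -0.001, 0.005]
ft_force: [6.8, 1.6, -5.6]
width: 9.4
```

```bash
python3 - <<'E'
from h import *
goto(510.0,-245.8,181.6,4.6);o=r.observe();print(o["wrist_torque"].round(2),R.from_quat(o["eef_rot"]).as_matrix().round(4).tolist())
E
```

```text
shift [ 0.    -0.005  0.003] turn [ 0.003  0.005 -0.001] | pos [ 510.5 -245.8  181.9] F [ 6.8  1.6 -5.6] w 9.4 t 25.12
[ 0.19 -1.25  0.13] [[-0.0784, 0.9969, 0.0056], [0.9969, 0.0784, -0.0079], [-0.0084, 0.005, -1.0]]
```

Call:
drive_tool(commands=[250, 0, -0.01, 0.004, 0.005, 0, 0, 250, 0, -0.015, 0.004, 0.005, 0, 0, 250, 0, -0.015, 0.004, 0.005, 0, 0, 250, 0, -0.015, 0.004, 0.005, 0, 0, 250, 0, -0.015, 0.004, 0.005, 0, 0, 250, 0, -0.015, 0.004, 0.005, 0, 0, 250, 0, -0.015, 0.004, 0.005, 0, 0, 250, 0, -0.015, 0.004, 0.005, 0, 0])

```text
clock: 25.78
ee_pos: [510.5, -245.8, 181.8]
eef_rot: [0.679, 0.734, -0.003, 0.003]
ft_force: [6.6, 1.1, -4.3]
width: 9.4
```

```bash
python3 - <<'E'
from h import *
goto(510.0,-245.8,181.6,4.6);o=r.observe();print(o["wrist_torque"].round(2),R.from_quat(o["eef_rot"]).as_matrix().round(4).tolist())
E
```

```text
shift [ 0.    -0.005  0.002] turn [ 0.     0.006 -0.001] | pos [ 510.5 -245.8  181.8] F [ 6.6  1.1 -4.3] w 9.4 t 25.78
[ 0.32 -1.33  0.2 ] [[-0.0782, 0.9969, 0.0014], [0.9969, 0.0782, -0.0086], [-0.0087, 0.0007, -1.0]]
```

Call:
drive_tool(commands=[250, 0, -0.01, 0.003, 0.002, 0, 0, 250, 0, -0.018, 0.003, 0.002, 0, 0, 250, 0, -0.018, 0.003, 0.002, 0, 0, 250, 0, -0.018, 0.003, 0.002, 0, 0, 250, 0, -0.018, 0.003, 0.002, 0, 0, 250, 0, -0.018, 0.003, 0.002, 0, 0, 250, 0, -0.018, 0.003, 0.002, 0, 0, 250, 0, -0.018, 0.003, 0.002, 0, 0])

```text
clock: 26.45
ee_pos: [510.2, -245.8, 181.8]
eef_rot: [0.679, 0.734, -0.003, 0.004]
ft_force: [6.0, 1.6, -5.0]
width: 9.5
```

Call:
drive_tool(commands=[250, 0, 0, 0.003, 0.002, 0, 0, 250, 0, 0, 0.003, 0.002, 0, 0, 250, 0, 0, 0.003, 0.002, 0, 0, 250, 0, 0, 0.003, 0.002, 0, 0, 250, 0, 0, 0.003, 0.002, 0, 0, 250, 0, 0, 0.003, 0.002, 0, 0, 250, 0, 0, 0.003, 0.002, 0, 0, 250, 0, 0, 0.003, 0.002, 0, 0], force=50)

```text
clock: 27.12
ee_pos: [510.4, -245.8, 181.7]
eef_rot: [0.679, 0.734, -0.004, 0.003]
ft_force: [4.1, 1.4, -1.2]
width: 9.7
```

```bash
python3 - <<'E'
from h import *
goto(510.2,-245.8,181.6,4.6);o=r.observe();print(o["wrist_torque"].round(2),R.from_quat(o["eef_rot"]).as_matrix().round(4).tolist())
E
```

```text
shift [-0.    -0.002  0.001] turn [-0.001  0.006 -0.001] | pos [ 510.4 -245.8  181.7] F [ 4.1  1.4 -1.2] w 9.7 t 27.12
[ 0.29 -0.83  0.06] [[-0.078, 0.997, -0.0008], [0.9969, 0.078, -0.0092], [-0.0091, -0.0015, -1.0]]
```

Call:
drive_tool(commands=[250, 0, 0.004, 0.002, 0, 0, 0, 250, 0, 0.004, 0.002, 0, 0, 0, 250, 0, 0.004, 0.002, 0, 0, 0, 250, 0, 0.004, 0.002, 0, 0, 0, 228, 0, 0.004, 0.002, 0, 0, 0, 226, 0, 0.004, 0.002, 0, 0, 0, 224, 0, 0.004, 0.002, 0, 0, 0, 222, 0, 0.004, 0.002, 0, 0, 0], force=20)

```text
clock: 27.78
ee_pos: [509.8, -246.0, 181.3]
eef_rot: [0.679, 0.734, -0.004, 0.002]
ft_force: [-0.3, 0.8, 0.2]
width: 11.0
```

Call:
drive_tool(commands=[220, 0, 0, 0, 0, 0, 0, 218, 0, 0, 0, 0, 0, 0, 216, 0, 0, 0, 0, 0, 0, 214, 0, 0, 0, 0, 0, 0, 212, 0, 0, 0, 0, 0, 0, 210, 0, 0, 0, 0, 0, 0, 208, 0, 0, 0, 0, 0, 0, 206, 0, 0, 0, 0, 0, 0])

```text
clock: 28.45
ee_pos: [509.8, -246.0, 181.3]
eef_rot: [0.679, 0.734, -0.004, 0.002]
ft_force: [0.7, -0.4, -1.0]
width: 16.3
```

Call:
drive_tool(commands=[195, 0, 0, 0, 0, 0, 0, 180, 0, 0, 0, 0, 0, 0, 165, 0, 0, 0, 0, 0, 0, 150, 0, 0, 0, 0, 0, 0, 135, 0, 0, 0, 0, 0, 0, 120, 0, 0, 0, 0, 0, 0, 120, 0, 0, 0, 0, 0, 0, 120, 0, 0, 0, 0, 0, 0])

```text
clock: 29.12
ee_pos: [509.8, -246.0, 181.3]
eef_rot: [0.679, 0.734, -0.005, 0.002]
ft_force: [-0.2, 0.5, 0.3]
width: 45.6
```

Call:
drive_tool(commands=[120, 0, 0, -0.05, 0, 0, 0, 120, 0, 0, -0.12, 0, 0, 0, 120, 0, 0, -0.22, 0, 0, 0, 120, 0, 0, -0.34, 0, 0, 0, 120, 0, 0, -0.48, 0, 0, 0, 120, 0, 0, -0.63, 0, 0, 0, 120, 0, 0, -0.78, 0, 0, 0, 120, 0, 0, -0.9, 0, 0, 0])

```text
clock: 29.78
ee_pos: [510.9, -245.5, 274.3]
eef_rot: [0.679, 0.734, -0.004, 0.004]
ft_force: [0.6, -0.1, 0.4]
width: 45.4
```

```bash
python3 - <<'E'
from h import *
s=r.read_camera("scene")[:,:,::-1];t=r.read_camera("top")[:,:,::-1]
cv2.imwrite("pics/s9.png",s)
up=lambda im,x,y,w,h,k:cv2.resize(im[y:y+h,x:x+w],None,fx=k,fy=k,interpolation=cv2.INTER_CUBIC)
k,ox,oy=7,150,195
c=cv2.resize(s[oy:oy+80,ox:ox+95],None,fx=k,fy=k,interpolation=cv2.INTER_CUBIC)
cv2.imwrite("pics/c9.png",c);print(r.observe()["ee_pos"].round(1))
E
```

```text
[ 512.  -246.2  275.4]
```

View pics/c9.png

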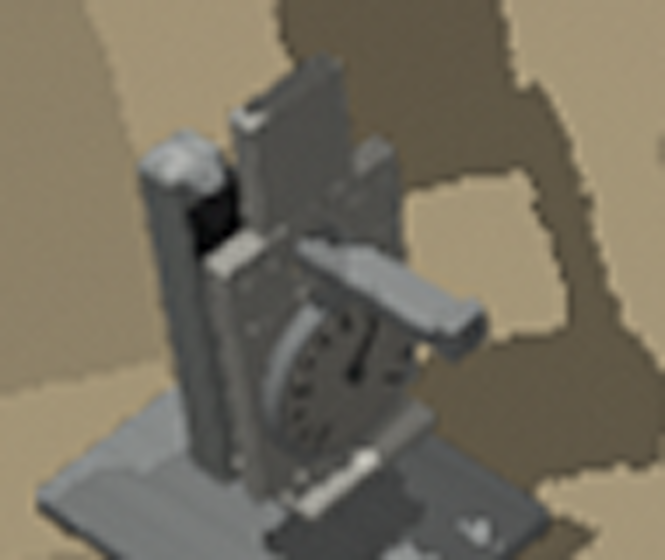

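The gauge hangs upright with its dial outward (bezel at 340,380) and the arm passing through the eye. I'll check yaw and tilt by numbers.

```bash
python3 - <<'E'
from h import *
np.set_printoptions(precision=1,suppress=True)
Q=lambda x,y:plane
P=lambda x,y,z:plane("scene",(x/7+150-.43,y/7+195-.43),z)
tl,tr=P(242,122,218),P(340,68,218);fl,fr=P(305,506,61),P(433,412,61)
for n,a,b in(("tab front edge",tl,tr),("foot front edge",fl,fr)):
    d=b-a;print(n,a,b,"len",np.linalg.norm(d),"normal yaw",np.degrees(np.arctan2(-d[0],d[1])),"mid",(a+b)/2)
o=r.observe();print(o["clock"],o["joint_velocities"].round(3).max())
E
```

```text
tab front edge [ 514.9 -265.4  218. ] [ 516.8 -228.7  218. ] len 36.804822078663484 normal yaw -2.9727968956847577 mid [ 515.8 -247.1  218. ]
foot front edge [ 529.8 -274.    61. ] [ 528.4 -216.5   61. ] len 57.60260037670623 normal yaw 1.3684357593924035 mid [ 529.1 -245.3   61. ]
29.8833 0.046
```

Call:
drive_tool(commands=[120, 0, 0, -0.05, 0, 0, 0, 120, 0, 0, -0.1, 0, 0, 0, 120, 0, 0, -0.15, 0, 0, 0, 120, 0, 0, -0.2, 0, 0, 0, 120, 0, 0, -0.2, 0, 0, 0, 120, 0, 0, -0.2, 0, 0, 0, 120, 0, 0, -0.2, 0, 0, 0, 120, 0, 0, -0.2, 0, 0, 0])

```text
clock: 30.55
ee_pos: [511.6, -245.7, 294.8]
eef_rot: [0.679, 0.734, -0.004, 0.005]
ft_force: [0.3, 0.1, -0.3]
width: 45.1
```

```bash
python3 - <<'E'
from h import *
s=r.read_camera("scene")[:,:,::-1]
k,ox,oy=12,174,200
c=cv2.resize(s[oy:oy+50,ox:ox+42],None,fx=k,fy=k,interpolation=cv2.INTER_LANCZOS4)
c2=cv2.resize(s[oy+44:oy+74,ox:ox+42],None,fx=k,fy=k,interpolation=cv2.INTER_LANCZOS4)
c=np.clip(c.astype(int)*3//2,0,255)
# predicted corners for gauge square to arm (green) at TCP-derived place
a=np.radians(4.6);u=np.array([np.cos(a),np.sin(a),0]);v=np.array([-u[1],u[0],0]);g=np.array([510.2,-245.8,53])
for n,p in dict(shFR=(5,-38,117),shFL=(5,38,117),shBR=(-5,-38,117),tabFR=(5,-20,165),tabFL=(5,20,165),tabBR=(-5,-20,165),tabBL=(-5,20,165),footFR=(20,-30,8),footFL=(20,30,8)).items():
    q=(proj("scene",g+p[0]*u+p[1]*v+[0,0,p[2]])-[ox,oy]+.5)*k-.5;print(n,q.round(0))
cv2.imwrite("pics/c10.png",c)
E
```

```text
shFR [ 92. 403.]
shFL [390. 185.]
shBR [ 54. 379.]
tabFR [134. 154.]
tabFL [297.  41.]
tabBR [ 95. 130.]
tabBL [258.  18.]
footFR [244. 815.]
footFL [460. 639.][ WARN:0@3.734] global loadsave.cpp:1063 imwrite_ Unsupported depth image for selected encoder is fallbacked to CV_8U.
```

View pics/c10.png

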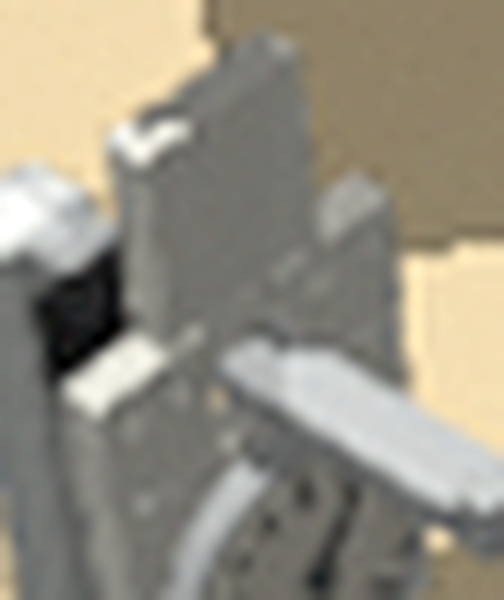

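The shoulders and tab match a gauge square to the arm. Every corner I could read is offset the same way, by about 1 px, which is the calibration bias seen earlier. The arm is clear, so I'm handing in.

```bash
python3 -c "
from cell import r
print(r.observe()['clock']);print(r.sign_off())"
```

```text
30.6
the job is handed in; nothing more can be done
None
```

The white gauge is hanging by its eye on the steel stand's arm, dial outward, and pushed home against the stop pad. I let go and raised the gripper clear, then handed the job in at 30.6 s.

- **Pad travel:** about 5.9 mm by my estimate. The back first touched with the tool at x ≈ 516.1–516.5, and I pushed to x = 510.2. The pad itself is not reported, so this comes from tool position. The push force read 6–7 N, slightly under the 7.2–7.4 N expected.
- **Contact:** the largest readings I saw were about 7 N as the gauge settled on the arm and about 7 N against the pad. Lowering it the last millimetre and squaring the tool under load took a few small corrections. I did not drive near the cup, carton or jar, but took no final picture of them.
- **Squareness:** the shoulder and tab corners in the last picture fit a gauge square to the arm within about 1°, once a steady 1-pixel camera offset is allowed for. The foot corners suggest it hangs about 1° off vertical, foot inward.
- **Check that disagreed:** a first reading from a coarser picture gave yaw of −3° (tab) and +1.4° (foot) against the arm's 4.6°. I put that down to reading error on short edges, because the wider shoulder edge and the finer picture did not show it.

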